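# Square the pattern book into the corner stop

## Robot

A 6-joint arm with a two-finger parallel gripper is mounted at the origin on a cart in front of the work surface, level with it; the furniture and walls round the work are solid. World frame = base frame: x ahead of the robot, y to its left, z up, the work surface at z = 0. Lengths are in m, angles in rad, forces in N, time in s.
With the tool pointing down it reaches from about 0.35 to 0.975 m from the base axis. Payload 4.9 kg.
Tool frame: the origin (TCP) lies on the centre line of the jaws, within the pads' length; the fingertips stand 8 mm ahead of it and the grasp point (between the pads) lies 11 mm behind it; z points along the fingers, y is the direction in which the jaws open and shut (so a half turn about z gives the same grasp; the last joint's range is limited). The gripper opens to 85 mm and grips with 20 to 120 N. Pads are 22 mm wide; open, the fingers measure 114 mm over their backs; the gripper's body (76 mm by 85 mm) begins 54 mm behind the grasp point. The pads swing forward as they close: fully open they stand 13 mm farther back than shut.
Start: joints at [1.191, 0.053, 1.613, -0, 1.476, -0.119], TCP at [0.161, 0.604, 0.239] pointing down, gripper open.
Joint ranges: [-3.01, 3.01], [-1.01, 2.22], [0.06, 2.58], [-1.02, 4.17], [0.09, 2.62], [-3.14, 3.14]. Speed limits (rad/s): [2.57, 2.57, 3.14, 3.14, 3.14, 3.14].

## Interface

Orientations are given as a rotation vector (axis times angle).
In Python, from cell import env gives the robot as it stands.
- The arm moves only by the shell command python3 -m creep 'ROWS' [FORCE]. ROWS is JSON, a list of rows, each an object of numbers: "tx", "ty", "tz": the shift along the world's x, y, z in m; "wx", "wy", "wz": the turn, a rotation vector about the world's x, y, z in degrees; "jaw": the opening, from 0 (shut) to 1 (fully open). In form: [{"tx": .., "ty": .., "tz": .., "wx": .., "wy": .., "wz": .., "jaw": ..}, ...]. A call has 1 to 8 rows; each row shifts and turns the commanded pose from where the row before left it; what a row does not reach is not made up. A row lasts 1/10 s, in which the tool goes at most 50 mm and 8.59 degrees, less where a joint would pass 70% of its speed; a pose out of reach is approached as far as the arm can. A call is refused whole if a number of a shift passes 0.05 or a number of a turn 8.59, either way. A call with a gripper value outside its range is refused whole. The fingers move at their own pace and stop on an object; FORCE is the grip in N (left out, the last holds). Time passes only in rows, so rows that do not move let the fingers close. It gives the time, the measured TCP pose, the force and the opening at its end, in the units of the state.
- env.state(): the state, without advancing time (a new reading comes with each control period).
- env.camera(name): name is "scene" or "top" or "wrist"; returns a dict with "frame" (480x640x3 uint8, red, green, blue), "depth" (480x640 float32, m along the optical axis (not along the pixel's ray), 0 where there is no reading), "fx", "fy", "cx", "cy" (pixels), "rvec" (rotation vector, rad) and "tvec" (3), from world to camera coordinates, as OpenCV has them; the wrist camera has in their place "tool_from_camera" (4x4, takes a point from camera to tool coordinates, whose origin is the TCP and whose axes are the flange's). Camera axes: x right, y down, z forward; pixel columns grow to the right and rows downward; lengths in m; the calibration is good to about 2 mm. A picture is of the moment at which its call begins: read the wrist's pose just before it.
- env.sign_off(): hands the job in, once; it reports no verdict.
Trained networks look in a picture, given as the dict that the camera call returned (one of the last four; its "shot" number tells which), for a name from the list of things; names that differ only in an ending like _2 or _b are one class to them, and where a whole thing is asked for, a point or a joint stands for the part that bears it (a point fixed in the world has none). Each returns a list of dicts, best first, with "p" (0 to 1); they miss things now and then, are a little off and sometimes report something else, mostly with a low value. They report only what shows in the picture. A call takes as long as a camera call.
- env.boxes_of(query, picture): "xy" ([column, row] in pixels, amid what is visible of it).
The state is a dict: "time": time; "q": joint angles; "qd": joint speeds; "joint_torque": joint torques, N m; "tcp_pos": TCP position; "eef_rot": TCP orientation; "contact_force": force on the tool from outside, world axes, zero at the start; "moment": the same for the moment, N m; "width": finger opening in m.
Only numpy, scipy, OpenCV 4.12 (cv2) and the standard library are available. Lean on these libraries where they do the work, as an engineer would, in place of code of your own. Each camera call takes 0.05 s, during which the arm holds its last target.

## Task

Push the pattern book flat across the bench into the L-shaped wooden corner stop until its long side lies flush along the long fence and its end is up against the short fence, so it is square and ready for marking out. Only push it with the fingers: do not pick up or tip the book or anything else, leave the other things where they are, and finish with the hand clear.

Things in the scene. Friction and masses are not known exactly. Their poses are not given: they have to be found in the camera images.
- book_mid (a point): middle of the pattern book, a closed book lying flat (red-brown leather cover on top, green card cover below), 101 x 152 x 22 mm; this point is at its centre, 11 mm above the bench. Its x axis runs across its 101 mm width, its y axis along its 152 mm length, z up. At the start its length runs within 0.35 rad of the long fence.
- corner_stop: pale wooden L-shaped stop fixed to the bench, fences 18 mm thick, 20 mm high. Origin: its inside corner, on the bench top. Long fence (far side): inner face x = 0, 240 mm along -y. Short fence (left side): inner face y = 0, 110 mm along -x. The book belongs in x < 0, y < 0: home, its long side on the long fence, its middle is 50 mm from the long fence and 76 mm from the short.
- wax_pot: bystander, not to be disturbed: white lidded pot, 50 mm across, 57 mm high; origin at the centre of its underside
- dome_anvil: bystander, not to be disturbed: dark steel puck, 50 mm across, 14 mm high; origin at the centre of its underside
- bone_folder: bystander, not to be disturbed: yellowish horn blade lying flat, 31x121x9 mm, long along its y axis; origin at the centre of its underside
- spool_black: bystander, not to be disturbed: spool of black thread standing upright, about 62 mm across, 45 mm high; origin at the centre of its underside
- beeswax: bystander, not to be disturbed: yellow wax block, 35x52x19 mm; origin at the centre of its underside
- pattern_book: the same pattern book; origin at the centre of its underside, axes as above. About 0.2 kg; it slides on the bench under a push of a few newtons

How it is judged:
At the end, for the whole second after the job is handed in: The book lies flat and still in the corner: long side within 5 mm of the long fence, end within 5.5 mm of the short fence, square to within 0.05 rad; no bystander has moved 25 mm (x of book_mid in the frame of corner_stop between -0.055 and -0.045 m and y of book_mid in the frame of corner_stop between -0.0815 and -0.07 m and angle between the y axis of book_mid and the y axis of corner_stop, either way round below 0.05 rad and height (world z) of book_mid below 0.015 m and angle between book_mid's own z axis and vertical below 0.06 rad and linear speed of pattern_book below 0.01 m/s and distance of each of wax_pot, dome_anvil, bone_folder, spool_black, beeswax from where it was at the start of the episode below 0.025 m); the robot touches nothing.
It fails at once if the book is lifted off the bench (its middle rises more than 8 mm) (height (world z) of book_mid above 0.019 m).
It fails at once if the book is tipped more than 0.2 rad (angle between book_mid's own z axis and vertical above 0.2 rad).
It fails at once if a bystander is displaced or lifted by 25 mm or more (distance of any of wax_pot, dome_anvil, bone_folder, spool_black, beeswax from where it was at the start of the episode above 0.025 m).
It also fails if it takes over 45 s, if anything falls off the work surface, if the arm or the gripper's body presses on something with over 40 N, if the wrist force passes 120 N, or if a joint passes its speed limit or range.

## Working session

There is one attempt and no reset: what is moved stays moved. The work goes in short steps, Python scripts to look and compute and a shell command to move; the robot and the scene stay as the last step left them, time stands still between calls to the robot, and variables do not carry over. Pictures are saved under pics/ and viewed, and the job is handed in when it is done.

```bash
mkdir -p pics; cat > h.py <<'E'
import numpy as np, cv2
from cell import env
def save(c,n): cv2.imwrite(f'pics/{n}.png',c['frame'][:,:,::-1])
def world(c,u,v,z=None):
    R,_=cv2.Rodrigues(np.array(c['rvec'],float)); t=np.array(c['tvec'],float).ravel()
    ray=np.array([(u-c['cx'])/c['fx'],(v-c['cy'])/c['fy'],1.0])
    if z is None:
        return R.T@(ray*c['depth'][int(v),int(u)]-t)
    o=-R.T@t; d=R.T@ray
    return o+d*(z-o[2])/d[2]
def cloud(c):
    R,_=cv2.Rodrigues(np.array(c['rvec'],float)); t=np.array(c['tvec'],float).ravel()
    v,u=np.mgrid[:480,:640]; d=c['depth']
    P=np.stack([(u-c['cx'])/c['fx']*d,(v-c['cy'])/c['fy']*d,d],-1)
    return (P-t)@R
E
python3 - <<'E'
from h import *
t=env.camera('top');save(t,'top0')
s=env.camera('scene');save(s,'scene0')
for n in ['pattern_book','corner_stop','wax_pot','dome_anvil','bone_folder','spool_black','beeswax']:
    for c in (t,s):
        for r in env.boxes_of(n,c)[:2]:
            print(n,r['p'],np.round(r['xy']),np.round(world(c,*r['xy']),3))
print(env.state())
E
```

```text
pattern_book 0.87 [432. 258.] [ 0.558 -0.103  0.02 ]
pattern_book 0.59 [413. 214.] [ 0.728 -0.028  0.041]
pattern_book 0.56 [432. 305.] [ 0.55  -0.112  0.021]
corner_stop 0.82 [363. 204.] [0.686 0.012 0.018]
corner_stop 0.85 [398. 243.] [ 0.684 -0.016 -0.003]
wax_pot 0.66 [251. 324.] [0.478 0.254 0.058]
wax_pot 0.92 [221. 266.] [0.464 0.242 0.056]
wax_pot 0.65 [396. 240.] [ 0.685 -0.011  0.002]
dome_anvil 0.96 [294. 332.] [0.455 0.182 0.011]
dome_anvil 0.57 [252. 300.] [0.448 0.179 0.01 ]
bone_folder 0.88 [221. 363.] [0.419 0.324 0.009]
bone_folder 0.82 [175. 287.] [0.422 0.322 0.005]
spool_black 0.87 [376. 171.] [ 0.743 -0.022  0.045]
spool_black 0.64 [336. 187.] [0.73  0.059 0.019]
spool_black 0.88 [411. 214.] [ 0.724 -0.025  0.043]
beeswax 0.63 [335. 188.] [0.73  0.062 0.017]
beeswax 0.58 [368. 213.] [0.722 0.061 0.016]
{'time': 0.8, 'q': array([ 1.19100980e+00,  5.27213173e-02,  1.61287169e+00, -3.42402394e-06,
        1.47598742e+00, -1.19001300e-01]), 'qd': array([-0.00140565, -0.00232837,  0.00054615, -0.00157417, -0.00095141,
       -0.00198268]), 'joint_torque': array([ 4.82149717e-04, -3.93654227e+01, -3.70433557e+01, -1.99660535e-04,
        5.19572677e-04,  1.81497121e-06]), 'tcp_pos': array([0.16114955, 0.60386379, 0.23930728]), 'eef_rot': array([4.08479332e-01, 3.11491722e+00, 1.72961800e-05]), 'contact_force': array([-0.78700606, -0.16200159,  0.43203804]), 'moment': array([0.03978098, 0.0250692 , 0.03931771]), 'width': 0.08510586750172794}
```

View pics/top0.png

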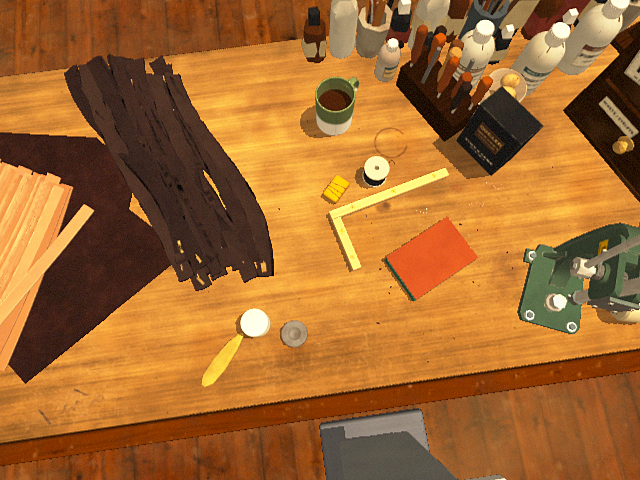

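View pics/scene0.png

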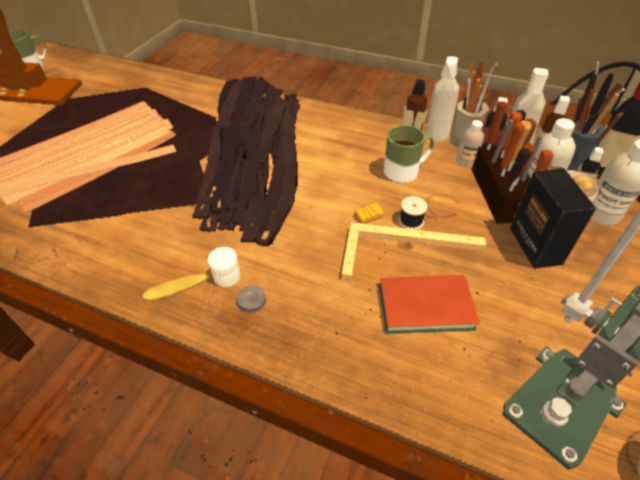

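The top view shows the red book at about (432,258). The stop's corner is at (335,213), with its long fence running to (448,172) and its short fence to (355,268). The spool and beeswax sit behind the long fence, the other bystanders are at lower left, and a green press stands to the right at x>520. Next I'll fit the stop and the book.

```bash
cat >> h.py <<'E'
def fitbook(c):
    f=c['frame'].astype(int); P=cloud(c)
    hsv=cv2.cvtColor(c['frame'],cv2.COLOR_RGB2HSV)
    m=((hsv[...,0]<9)&(hsv[...,1]>170)&(hsv[...,2]>120)&(abs(P[...,2]-.022)<.012)&(P[...,0]>.4)&(P[...,0]<.85)&(abs(P[...,1])<.3)).astype(np.uint8)
    n,l,st,_=cv2.connectedComponentsWithStats(m); k=1+np.argmax(st[1:,4]); m=(l==k)
    v,u=np.nonzero(m)
    W=np.array([world(c,a,b,.022)[:2] for a,b in zip(u,v)])
    (cx,cy),(w,h),a=cv2.minAreaRect((W*1000).astype(np.float32))
    if w>h: w,h,a=h,w,a+90   # h along angle a+90
    a=np.deg2rad(a+90); a=(a+np.pi/2)%np.pi-np.pi/2
    return np.array([cx,cy])/1000,w,h,a,m
def fitstop(c):
    P=cloud(c); hsv=cv2.cvtColor(c['frame'],cv2.COLOR_RGB2HSV)
    m=(P[...,2]>.014)&(P[...,2]<.026)&(P[...,0]>.5)&(P[...,0]<.85)&(abs(P[...,1])<.25)&(hsv[...,0]>15)&(hsv[...,0]<35)&(hsv[...,2]>150)
    n,l,st,_=cv2.connectedComponentsWithStats(m.astype(np.uint8)); k=1+np.argmax(st[1:,4]); m=(l==k)
    v,u=np.nonzero(m)
    W=np.array([world(c,a,b,.020)[:2] for a,b in zip(u,v)])
    # fit pose of L (x,y,th) by mask: maximise rectangle agreement
    from scipy.optimize import minimize
    g=np.stack(np.meshgrid(np.arange(-.115,.025,.002),np.arange(-.245,.025,.002)),-1).reshape(-1,2)
    inL=((g[:,0]>0)&(g[:,0]<.018)&(g[:,1]<.018)&(g[:,1]>-.24))|((g[:,1]>0)&(g[:,1]<.018)&(g[:,0]<.018)&(g[:,0]>-.11))
    L=g[inL]
    from scipy.spatial import cKDTree
    tw=cKDTree(W); 
    def cost(p):
        R=np.array([[np.cos(p[2]),-np.sin(p[2])],[np.sin(p[2]),np.cos(p[2])]])
        A=L@R.T+p[:2]
        d1=tw.query(A)[0]; d2=cKDTree(A).query(W)[0]
        return (np.minimum(d1,.01)**2).mean()*1e6+(np.minimum(d2,.01)**2).mean()*1e6
    best=None
    for th in np.arange(-.6,.6,.2):
        r=minimize(cost,[W[:,0].max()-.05,W[:,1].max()-.04,th],method='Nelder-Mead',options=dict(initial_simplex=np.array([[.70,.06,th],[.73,.06,th],[.70,.03,th],[.70,.06,th+.15]])))
        if best is None or r.fun<best.fun: best=r
    return best,m,W
def rel(p,s):
    c,sn=np.cos(s[2]),np.sin(s[2]); d=np.array(p)[:2]-s[:2]
    return np.array([c*d[0]+sn*d[1],-sn*d[0]+c*d[1]])
def towld(p,s):
    c,sn=np.cos(s[2]),np.sin(s[2]); return np.array([s[0]+c*p[0]-sn*p[1],s[1]+sn*p[0]+c*p[1]])
E
python3 - <<'E'
from h import *
for n in('top','scene'):
    c=env.camera(n); b,m,W=fitstop(c); print(n,b.x,b.fun,m.sum())
    p,w,h,a,mb=fitbook(c); print(p,w,h,a,mb.sum(), 'rel',rel(p,b.x), 'book yaxis ang rel', (a-(b.x[2]+np.pi/2)+np.pi/2)%np.pi-np.pi/2)
    f=c['frame'].copy(); f[m]=[0,0,255]; f[mb]=[0,255,0]; cv2.imwrite(f'pics/m_{n}.png',f[:,:,::-1])
E
```

```text
top [0.66808749 0.06113361 0.23276339] 1.4171806836074134 1612
[ 0.56002673 -0.11415947] 76.68569946289062 153.39251708984375 -0.8048216624918321 958 rel [-0.14558102 -0.14563982] book yaxis ang rel 0.5332112766254595
scene [0.66334958 0.06104636 0.23313312] 2.079210711609609 1551
[ 0.55747614 -0.10151979] 97.4798355102539 147.8146209716797 -1.1282778234791961 4196 rel [-0.14056646 -0.13370868] book yaxis ang rel 0.20938538557652508
```

```bash
python3 - <<'E'
import cv2,numpy as np
a=cv2.imread('pics/m_top.png')[120:360,250:570];b=cv2.imread('pics/m_scene.png')[180:420,300:620]
cv2.imwrite('pics/m2.png',np.hstack([a,b]))
E
```

```text
(no output)
```

View pics/m2.png

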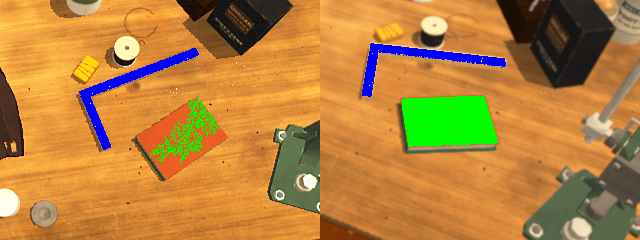

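The stop fits well in both views. The book mask is patchy in the top view, so I'll widen the hue.

```bash
sed -i "s/hsv\[...,0\]<9)&(hsv\[...,1\]>170)/hsv[...,0]<13)\&(hsv[...,1]>150)/" h.py
python3 - <<'E'
from h import *
S={'top':[.66809,.06113,.2328],'scene':[.66335,.06105,.2331]}
for n in('top','scene'):
    c=env.camera(n); P=cloud(c)
    p,w,h,a,mb=fitbook(c); s=S[n];print(n,p,w,h,a,mb.sum(),'rel',rel(p,s),(a-(s[2]+np.pi/2)+np.pi/2)%np.pi-np.pi/2)
    f=c['frame'].copy();f[mb]=[0,255,0];cv2.imwrite(f'pics/mb_{n}.png',f[:,:,::-1])
c=env.camera('top');P=cloud(c)
m=(P[...,2]>.03)&(P[...,0]>.3)&(P[...,0]<.8)&(P[...,1]<.1)&(P[...,1]>-.4)
h,xe,ye=np.histogram2d(P[m][:,0],P[m][:,1],bins=[np.arange(.3,.82,.04),np.arange(-.4,.12,.04)])
print(np.round(ye,2));[print(round(x,2),r.astype(int)) for x,r in zip(xe,h)]
print(env.state()['time'])
E
```

```text
top [ 0.56073328 -0.10228883] 99.81292724609375 150.31863403320312 -1.1302749279806465 3843 rel [-0.14216189 -0.13424297] 0.2077213988142499
scene [ 0.55788379 -0.10173878] 99.72212219238281 149.62905883789062 -1.1297503851144421 4373 rel [-0.14021724 -0.13402401] 0.2079459416804541
[-0.4  -0.36 -0.32 -0.28 -0.24 -0.2  -0.16 -0.12 -0.08 -0.04 -0.    0.04
  0.08]
0.3 [0 0 0 0 0 0 0 0 0 0 0 0]
0.34 [0 0 0 0 0 0 0 0 0 0 0 0]
0.38 [  0  55 199   0   0   0   0   0   0   0   0   0]
0.42 [   0  192 1697    0    0    0    0    0    0    0    0    0]
0.46 [  0 586 645 854   0   0   0   0   0   0   0   0]
0.5 [   5 1470   92    0    0    0    0    0    0    0    0    0]
0.54 [  0 292   0   0   0   0   0   0   0   0   0   0]
0.58 [0 0 0 0 0 0 0 0 0 0 0 0]
0.62 [0 0 0 0 0 0 0 0 0 0 0 0]
0.66 [0 0 0 0 0 0 0 0 0 0 0 0]
0.7 [  0   0  89 706   0   0   0   0   6 138   0   0]
0.74 [  0   0 275 746 617   0   0   0  42 298   8   0]
1.05
```

```bash
python3 -m creep '[{"tx":0.03,"ty":-0.035,"wz":7.1},{"tx":0.03,"ty":-0.038,"wz":7.1},{"tx":0.03,"ty":-0.038,"wz":7.1},{"tx":0.03,"ty":-0.038,"wz":7.0},{"tx":0.03,"ty":-0.038},{"tx":0.03,"ty":-0.038},{"tx":0.03,"ty":-0.038},{"tx":0.03,"ty":-0.038}]'
python3 -m creep '[{"tx":0.01,"ty":-0.045},{"tx":0.01,"ty":-0.045},{"tx":0.01,"ty":-0.045},{"tx":0.01,"ty":-0.045},{"tx":0.01,"ty":-0.045},{"tx":0.01,"ty":-0.045},{"tx":0.005,"ty":-0.045},{}]'
```

```text
invalid input at $[0]: expected keys tx, ty, tz, wx, wy, wz, jaw
invalid input at $[0]: expected keys tx, ty, tz, wx, wy, wz, jaw
```

```bash
python3 -m creep '[{"tx":0.03,"ty":-0.035,"tz":0,"wx":0,"wy":0,"wz":7.1,"jaw":1},{"tx":0.03,"ty":-0.038,"tz":0,"wx":0,"wy":0,"wz":7.1,"jaw":1},{"tx":0.03,"ty":-0.038,"tz":0,"wx":0,"wy":0,"wz":7.1,"jaw":1},{"tx":0.03,"ty":-0.038,"tz":0,"wx":0,"wy":0,"wz":7.0,"jaw":1},{"tx":0.03,"ty":-0.038,"tz":0,"wx":0,"wy":0,"wz":0,"jaw":1},{"tx":0.03,"ty":-0.038,"tz":0,"wx":0,"wy":0,"wz":0,"jaw":1},{"tx":0.03,"ty":-0.038,"tz":0,"wx":0,"wy":0,"wz":0,"jaw":1},{"tx":0.03,"ty":-0.038,"tz":0,"wx":0,"wy":0,"wz":0,"jaw":1}]'
```

```text
time: 1.85
tcp_pos: [0.4021, 0.3012, 0.2397]
eef_rot: [-0.366, 3.119, 0.001]
contact_force: [1.0, 1.3, 0.1]
width: 0.0855
```

```bash
python3 -m creep '[{"tx":0.01,"ty":-0.045,"tz":0,"wx":0,"wy":0,"wz":0,"jaw":1},{"tx":0.01,"ty":-0.048,"tz":0,"wx":0,"wy":0,"wz":0,"jaw":1},{"tx":0.01,"ty":-0.048,"tz":0,"wx":0,"wy":0,"wz":0,"jaw":1},{"tx":0.01,"ty":-0.048,"tz":0,"wx":0,"wy":0,"wz":0,"jaw":1},{"tx":0.01,"ty":-0.048,"tz":0,"wx":0,"wy":0,"wz":0,"jaw":1},{"tx":0.01,"ty":-0.048,"tz":0,"wx":0,"wy":0,"wz":0,"jaw":1},{"tx":0.004,"ty":-0.048,"tz":0,"wx":0,"wy":0,"wz":0,"jaw":1},{"tx":0,"ty":-0.048,"tz":0,"wx":0,"wy":0,"wz":0,"jaw":1}]'
python3 -m creep '[{"tx":0,"ty":-0.044,"tz":-0.02,"wx":0,"wy":0,"wz":0,"jaw":1},{"tx":0,"ty":0,"tz":-0.03,"wx":0,"wy":0,"wz":0,"jaw":1},{"tx":0,"ty":0,"tz":-0.03,"wx":0,"wy":0,"wz":0,"jaw":1},{"tx":0,"ty":0,"tz":-0.03,"wx":0,"wy":0,"wz":0,"jaw":1},{"tx":0,"ty":0,"tz":-0.03,"wx":0,"wy":0,"wz":0,"jaw":1},{"tx":0,"ty":0,"tz":0,"wx":0,"wy":0,"wz":0,"jaw":1}]'
python3 - <<'E'
from h import *
st=env.state();c=env.camera('wrist');save(c,'w1')
s=env.camera('scene');save(s,'s1')
# tip position: wrist cloud in tool frame, points nearest the fingers
d=c['depth'];v,u=np.mgrid[:480,:640]
P=np.stack([(u-c['cx'])/c['fx']*d,(v-c['cy'])/c['fy']*d,d,np.ones_like(d)],-1)@np.array(c['tool_from_camera']).T
m=(d>0)&(P[...,2]<.03); print(m.sum(), np.round(np.array(c['tool_from_camera']),3))
Q=P[m]; print('z max per side',Q[Q[:,1]>0][:,:3].max(0) if (Q[:,1]>0).any() else None, Q[Q[:,1]<0][:,:3].max(0) if (Q[:,1]<0).any() else None, Q[:,:3].min(0))
E
```

```text
time: 2.65
tcp_pos: [0.4652, -0.0802, 0.2396]
eef_rot: [-0.365, 3.119, -0.001]
contact_force: [1.8, -0.7, -0.2]
width: 0.0853
time: 3.25
tcp_pos: [0.4618, -0.1208, 0.0947]
eef_rot: [0.364, -3.112, -0.007]
contact_force: [-0.1, -0.3, -0.9]
width: 0.0849
50372 [[ 0.001 -0.959 -0.283  0.072]
 [ 1.     0.001 -0.     0.001]
 [ 0.    -0.283  0.959 -0.134]
 [ 0.     0.     0.     1.   ]]
z max per side [ 0.02038561  0.0739373  -0.00416828] [ 1.98413942e-02 -9.37255330e-08 -3.85789746e-03] [-0.01155127 -0.07197976 -0.08332853]
```

View pics/w1.png

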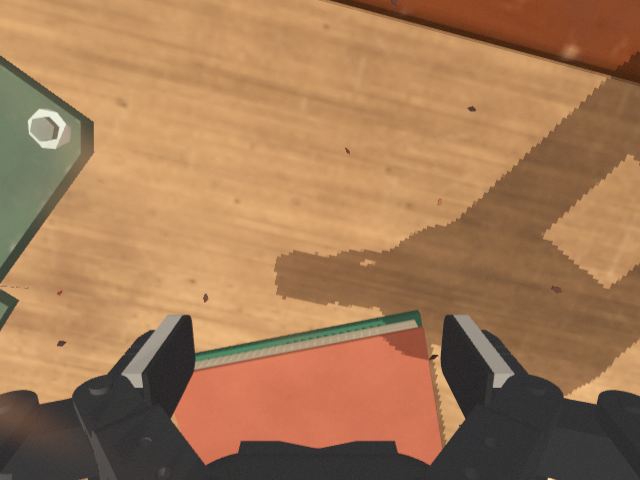

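View pics/s1.png

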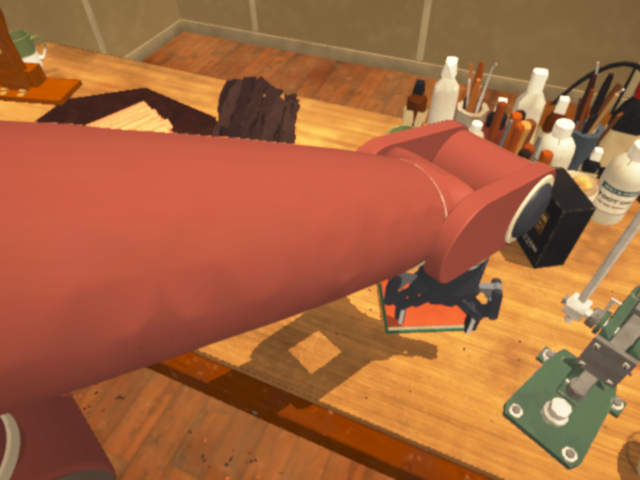

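Measured in the wrist view, the open fingertips sit about 4 mm behind the TCP. The near edge of the book (row ~320–360) is about 25 mm ahead of the fingers. I'll descend.

```bash
python3 -m creep '[{"tx":0,"ty":-0.002,"tz":-0.02,"wx":0,"wy":0,"wz":0,"jaw":1},{"tx":0,"ty":0,"tz":-0.03,"wx":0,"wy":0,"wz":0,"jaw":1},{"tx":0,"ty":0,"tz":-0.02,"wx":0,"wy":0,"wz":0,"jaw":1},{"tx":0,"ty":0,"tz":-0.013,"wx":0,"wy":0,"wz":0,"jaw":1},{"tx":0,"ty":0,"tz":-0.005,"wx":0,"wy":0,"wz":0,"jaw":1},{"tx":0,"ty":0,"tz":0,"wx":0,"wy":0,"wz":0,"jaw":1}]'
python3 - <<'E'
from h import *
c=env.camera('wrist');save(c,'w2')
st=env.state();print(st['tcp_pos'],st['contact_force'],rel(st['tcp_pos'],[.6657,.0611,.233]))
E
```

```text
time: 3.95
tcp_pos: [0.4658, -0.1244, 0.0121]
eef_rot: [-0.365, 3.119, -0.001]
contact_force: [-1.0, 0.7, 1.0]
width: 0.0855
[ 0.4661828  -0.12454173  0.01253973] [-0.01562133  0.04780625  1.33895917] [-0.23699007 -0.13455731]
```

View pics/w2.png

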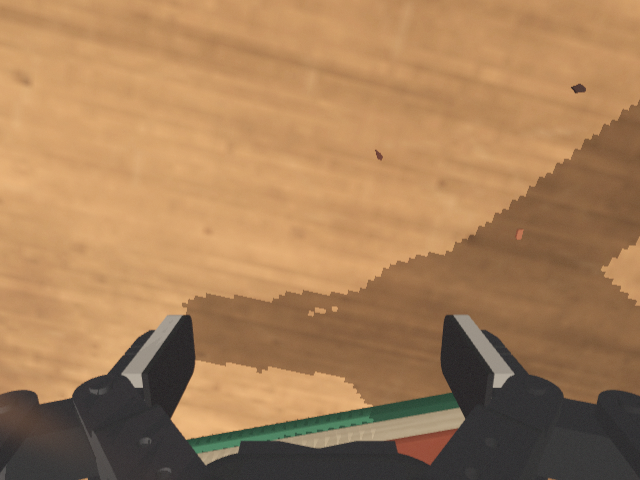

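Fingers are down on the near side of the book, whose edge shows at row ~430. I'll lower 5 mm and push along the stop's +x direction, (0.973, 0.231).

```bash
python3 -m creep '[{"tx":0,"ty":0,"tz":-0.005,"wx":0,"wy":0,"wz":0,"jaw":1},{"tx":0.0117,"ty":0.0028,"tz":0,"wx":0,"wy":0,"wz":0,"jaw":1},{"tx":0.0117,"ty":0.0028,"tz":0,"wx":0,"wy":0,"wz":0,"jaw":1},{"tx":0.0097,"ty":0.0023,"tz":0,"wx":0,"wy":0,"wz":0,"jaw":1},{"tx":0.0097,"ty":0.0023,"tz":0,"wx":0,"wy":0,"wz":0,"jaw":1},{"tx":0.0097,"ty":0.0023,"tz":0,"wx":0,"wy":0,"wz":0,"jaw":1},{"tx":0.0097,"ty":0.0023,"tz":0,"wx":0,"wy":0,"wz":0,"jaw":1},{"tx":0,"ty":0,"tz":0,"wx":0,"wy":0,"wz":0,"jaw":1}]'
python3 - <<'E'
from h import *
c=env.camera('wrist');save(c,'w3');c=env.camera('top');save(c,'t3')
st=env.state();print(st['tcp_pos'],st['contact_force'],rel(st['tcp_pos'],[.6657,.0611,.233]))
E
```

```text
time: 4.8
tcp_pos: [0.5292, -0.1093, 0.0067]
eef_rot: [-0.366, 3.118, -0.001]
contact_force: [-0.5, -0.3, -0.3]
width: 0.0852
[ 0.52797353 -0.10938792  0.00644172] [1.22146914 0.46282264 0.10118634] [-0.17337007 -0.13408031]
```

View pics/w3.png

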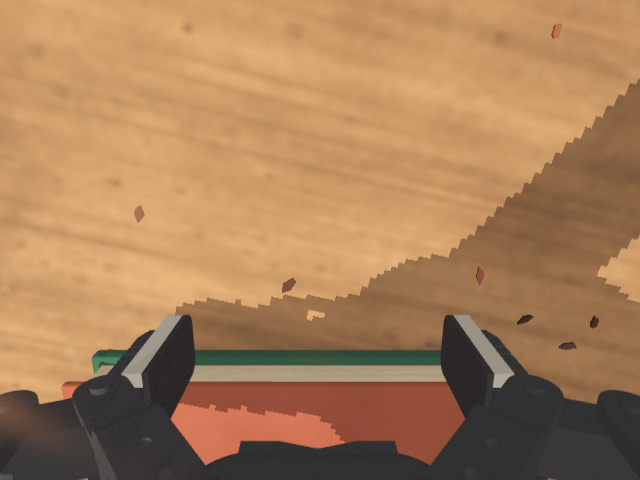

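View pics/t3.png

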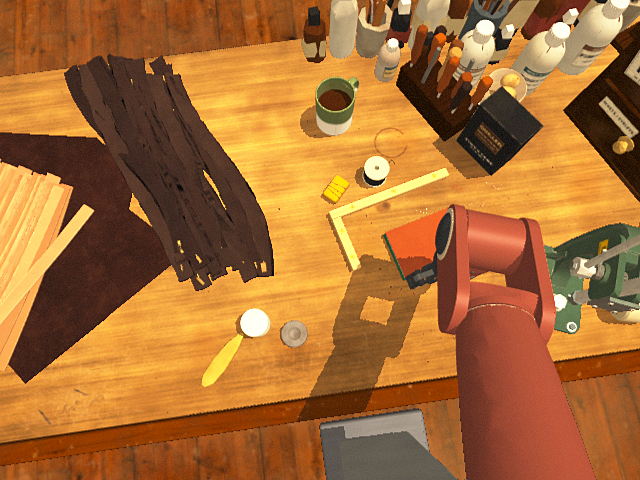

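The book now lies square against both fingertips, with its near edge level at row ~380. I'll keep pushing and stop short of the fence.

```bash
python3 -m creep '[{"tx":0.0097,"ty":0.0023,"tz":0,"wx":0,"wy":0,"wz":0,"jaw":1},{"tx":0.0097,"ty":0.0023,"tz":0,"wx":0,"wy":0,"wz":0,"jaw":1},{"tx":0.0097,"ty":0.0023,"tz":0,"wx":0,"wy":0,"wz":0,"jaw":1},{"tx":0.0097,"ty":0.0023,"tz":0,"wx":0,"wy":0,"wz":0,"jaw":1},{"tx":0.005,"ty":0.0012,"tz":0,"wx":0,"wy":0,"wz":0,"jaw":1},{"tx":0,"ty":0,"tz":0,"wx":0,"wy":0,"wz":0,"jaw":1}]'
python3 - <<'E'
from h import *
st=env.state();print(st['tcp_pos'],st['contact_force'],rel(st['tcp_pos'],[.6657,.0611,.233]))
E
```

```text
time: 5.5
tcp_pos: [0.5724, -0.0988, 0.0066]
eef_rot: [-0.366, 3.119, -0.0]
contact_force: [0.1, -0.3, -0.3]
width: 0.0857
[ 0.57238691 -0.09880086  0.00658995] [ 0.08258003 -0.28179022 -0.29740245] [-0.1277123  -0.13403427]
```

```bash
python3 -m creep '[{"tx":-0.0122,"ty":-0.0029,"tz":0,"wx":0,"wy":0,"wz":0,"jaw":1},{"tx":-0.0195,"ty":-0.0046,"tz":0,"wx":0,"wy":0,"wz":0,"jaw":1},{"tx":-0.02,"ty":-0.005,"tz":0.02,"wx":0,"wy":0,"wz":0,"jaw":0},{"tx":0,"ty":0,"tz":0.04,"wx":0,"wy":0,"wz":0,"jaw":0},{"tx":0,"ty":0,"tz":0.04,"wx":0,"wy":0,"wz":0,"jaw":0},{"tx":-0.02,"ty":-0.005,"tz":0.02,"wx":0,"wy":0,"wz":0,"jaw":0},{"tx":-0.03,"ty":-0.005,"tz":0,"wx":0,"wy":0,"wz":0,"jaw":0},{"tx":-0.03,"ty":0,"tz":0,"wx":0,"wy":0,"wz":0,"jaw":0}]'
python3 - <<'E'
from h import *
S={'top':[.66809,.06113,.2328],'scene':[.66335,.06105,.2331]}
for n in('top','scene'):
    c=env.camera(n); save(c,n+'4')
    p,w,h,a,mb=fitbook(c); s=S[n];print(n,p,w,h,mb.sum(),'rel',rel(p,s),(a-(s[2]+np.pi/2)+np.pi/2)%np.pi-np.pi/2)
    P=cloud(c);m=(P[...,2]>.05)&(P[...,2]<.2)&(P[...,0]>.6)&(P[...,1]>-.4)&(P[...,1]<-.12)&(P[...,0]<.85)
    Q=P[m];print('box minx',Q[np.argsort(Q[:,0])[:200:50]].round(3).tolist(),'max y',Q[np.argsort(-Q[:,1])[:200:50]].round(3).tolist())
print(env.state()['tcp_pos'],env.state()['width'],env.state()['q'])
E
```

```text
time: 6.3
tcp_pos: [0.4385, -0.1221, 0.1274]
eef_rot: [-0.365, 3.118, -0.003]
contact_force: [0.4, 0.1, 0.2]
width: 0.0004
top [ 0.63528516 -0.0951391 ] 99.77234649658203 150.20941162109375 3634 rel [-0.06797164 -0.14448545] 0.0008678013486402847
box minx [[0.716, -0.264, 0.141], [0.718, -0.268, 0.059], [0.721, -0.261, 0.149], [0.722, -0.261, 0.142]] max y [[0.85, -0.157, 0.06], [0.839, -0.165, 0.058], [0.839, -0.171, 0.068], [0.834, -0.175, 0.12]]
scene [ 0.58047742 -0.05621637] 6.916082859039307 17.286623001098633 27 rel [-0.10771921 -0.09495176] 0.7655961945821286
box minx [[0.713, -0.263, 0.074], [0.715, -0.263, 0.122], [0.716, -0.26, 0.143], [0.717, -0.268, 0.067]] max y [[0.836, -0.179, 0.164], [0.845, -0.196, 0.162], [0.832, -0.217, 0.169], [0.836, -0.228, 0.169]]
[ 0.4358815  -0.12109491  0.12518755] 6.795075663131107e-05 [-4.35525805e-01 -2.78383957e-01  2.11275929e+00 -3.72493791e-04
  1.30886590e+00 -2.23775709e+00]
```

View pics/scene4.png

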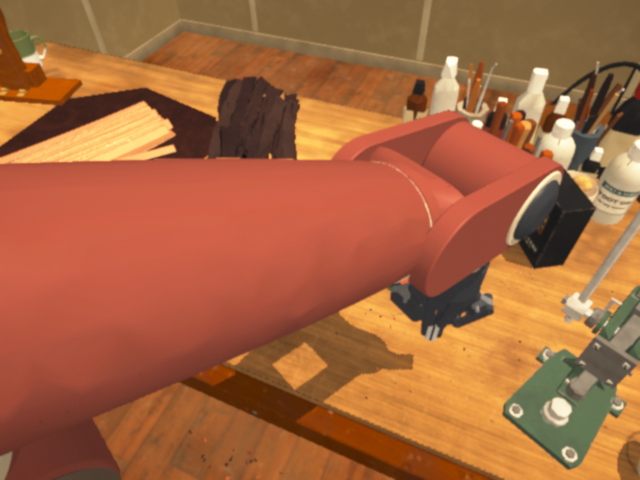

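View pics/top4.png

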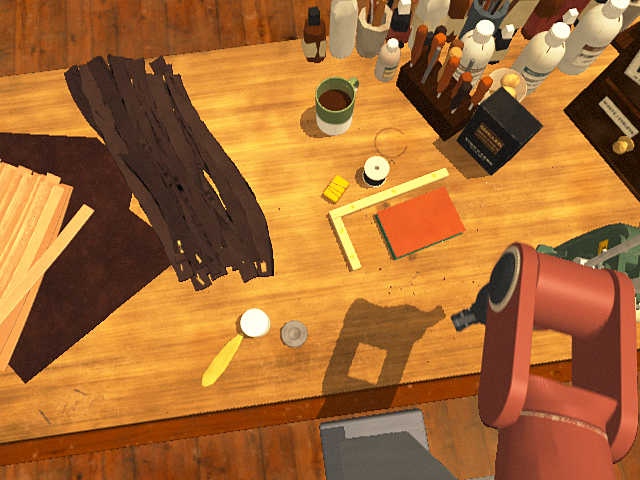

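The top view shows the book square, 17–18 mm off the long fence at about (420,222), with a mask centre of rel (-0.068, -0.1445) and a square error of 0.001. The black box's near corner is at about (0.715, -0.262). Before moving the arm right, I'll check the press height, using the first top image's region.

```bash
python3 - <<'E'
from h import *
c=env.camera('scene');P=cloud(c)
v,u=np.mgrid[:480,:640]
m=(u>500)&(P[...,2]>.03)&(P[...,0]>.3)&(P[...,0]<.7)&(P[...,1]<-.2)&(c['depth']>0)&(v>200)
for x0 in np.arange(.34,.7,.04):
    r=[]
    for y0 in np.arange(-.48,-.2,.04):
        k=m&(abs(P[...,0]-x0-.02)<.02)&(abs(P[...,1]-y0-.02)<.02)
        r.append(round(float(P[...,2][k].max()),2) if k.any() else 0)
    print(round(x0,2),r)
E
```

```text
0.34 [0, 0, 0, 0, 0, 0, 0]
0.38 [0, 0, 0, 0.24, 0.24, 0, 0]
0.42 [0, 0, 0, 0.24, 0.29, 0, 0]
0.46 [0, 0, 0, 0.24, 0.34, 0.36, 0]
0.5 [0, 0, 0.03, 0.24, 0.24, 0, 0]
0.54 [0, 0, 0, 0, 0, 0, 0]
0.58 [0, 0, 0, 0, 0, 0, 0]
0.62 [0, 0, 0, 0, 0, 0, 0]
0.66 [0, 0, 0, 0, 0, 0, 0]
```

```bash
python3 - <<'E'
from h import *
c=env.camera('top');P=cloud(c);hsv=cv2.cvtColor(c['frame'],cv2.COLOR_RGB2HSV)
red=(hsv[...,1]>110)&((hsv[...,0]<8)|(hsv[...,0]>174))&(P[...,2]>.08)&(c['depth']>0)&(P[...,0]<.6)
for x in np.arange(0,.56,.04):
    k=red&(abs(P[...,0]-x-.02)<.02)
    if k.sum()>5: print(round(x,2),'y',P[...,1][k].min().round(3),P[...,1][k].max().round(3),'z',P[...,2][k].min().round(3),P[...,2][k].max().round(3))
o=(~red)&(P[...,2]>.1)&(P[...,0]>.36)&(P[...,0]<.62)&(P[...,1]<-.2)&(P[...,1]>-.42)
Q=P[o];i=np.argsort(-Q[:,1])[::60];print(Q[i].round(2).tolist()[:30])
s=env.camera('scene');
for uv in [(575,305),(590,285),(605,262),(625,230),(600,295)]: print(uv,world(s,*uv).round(3))
E
```

```text
0.28 y -0.128 0.001 z 0.425 0.5
0.32 y -0.146 -0.008 z 0.375 0.483
0.36 y -0.165 -0.023 z 0.366 0.467
0.4 y -0.325 -0.042 z 0.225 0.458
0.44 y -0.185 -0.061 z 0.361 0.448
0.48 y -0.108 -0.08 z 0.383 0.435
[[0.49, -0.26, 0.21], [0.48, -0.27, 0.22], [0.49, -0.27, 0.25], [0.49, -0.27, 0.26], [0.49, -0.27, 0.29], [0.49, -0.27, 0.31], [0.49, -0.27, 0.22], [0.49, -0.27, 0.27], [0.49, -0.28, 0.3], [0.49, -0.28, 0.3], [0.48, -0.29, 0.22], [0.48, -0.3, 0.22], [0.47, -0.31, 0.24], [0.48, -0.31, 0.22], [0.45, -0.31, 0.26], [0.45, -0.31, 0.26], [0.49, -0.31, 0.21], [0.48, -0.31, 0.24], [0.48, -0.32, 0.24], [0.48, -0.32, 0.24], [0.51, -0.32, 0.21], [0.41, -0.32, 0.23], [0.52, -0.32, 0.2], [0.51, -0.32, 0.21], [0.42, -0.32, 0.24], [0.42, -0.33, 0.23], [0.47, -0.33, 0.22], [0.49, -0.33, 0.25], [0.5, -0.33, 0.24], [0.51, -0.33, 0.24]]
(575, 305) [ 0.472 -0.266  0.219]
(590, 285) [ 0.483 -0.271  0.249]
(605, 262) [ 0.486 -0.271  0.286]
(625, 230) [ 0.493 -0.272  0.33 ]
(600, 295) [ 0.699 -0.376 -0.   ]
```

The press lever stands at about (0.48, -0.27). The arm's right edge will pass at y ≈ -0.22 there, leaving about 45 mm. I'll move to the book's right end with the jaws shut.

```bash
python3 -m creep '[{"tx":0.03,"ty":-0.005,"tz":0,"wx":0,"wy":0,"wz":0,"jaw":0},{"tx":0.04,"ty":-0.01,"tz":0,"wx":0,"wy":0,"wz":0,"jaw":0},{"tx":0.04,"ty":-0.013,"tz":0,"wx":0,"wy":0,"wz":0,"jaw":0},{"tx":0.04,"ty":-0.015,"tz":0,"wx":0,"wy":0,"wz":0,"jaw":0},{"tx":0.04,"ty":-0.015,"tz":0,"wx":0,"wy":0,"wz":0,"jaw":0},{"tx":0.03,"ty":-0.015,"tz":0,"wx":0,"wy":0,"wz":0,"jaw":0},{"tx":0.005,"ty":-0.005,"tz":0,"wx":0,"wy":0,"wz":0,"jaw":0},{"tx":0,"ty":0,"tz":0,"wx":0,"wy":0,"wz":0,"jaw":0}]'
python3 - <<'E'
from h import *
st=env.state();print(st['tcp_pos'],st['contact_force'],rel(st['tcp_pos'],[.667,.0611,.233]))
for n in ('wrist','top','scene'): save(env.camera(n),n+'5')
E
```

```text
time: 7.35
tcp_pos: [0.6653, -0.1999, 0.1254]
eef_rot: [0.365, -3.12, -0.001]
contact_force: [-0.8, 0.2, -0.8]
width: -0.0001
[ 0.66531305 -0.19992189  0.12539799] [-0.78238423  0.15703063 -0.8074143 ] [-0.06191066 -0.25357907]
```

View pics/wrist5.png

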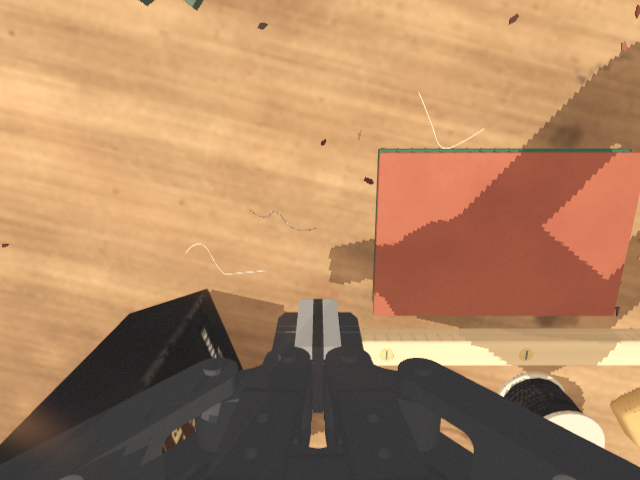

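View pics/top5.png

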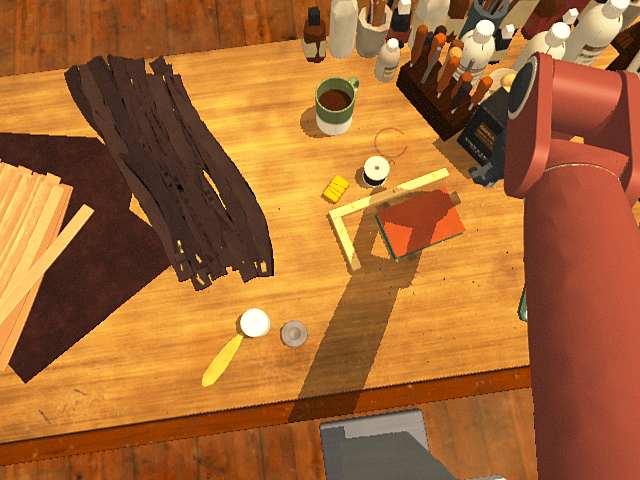

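View pics/scene5.png

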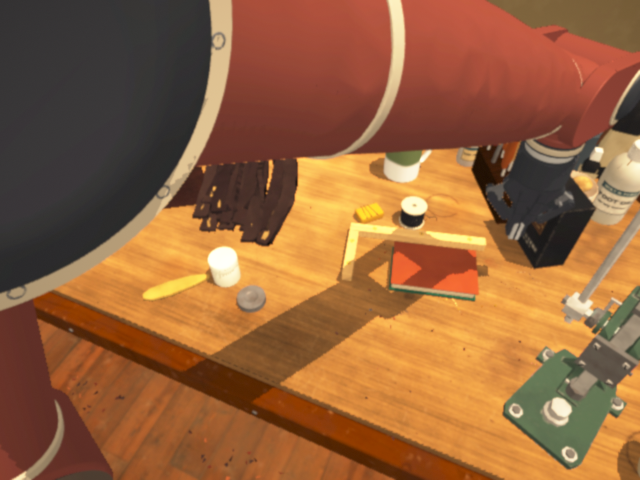

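In the wrist view, the book's right end is at column ~376 (rows 150–315) and the long fence at rows 330–365. The black box is at lower left, close to the hand. I'll measure these in tool coordinates.

```bash
cat >> h.py <<'E'
from scipy.spatial.transform import Rotation as Ro
def wpt(c,st,u,v,z=None):
    T=np.array(c['tool_from_camera']); R=Ro.from_rotvec(st['eef_rot']).as_matrix()
    ray=np.array([(u-c['cx'])/c['fx'],(v-c['cy'])/c['fy'],1.])
    d=R@T[:3,:3]@ray; o=R@T[:3,3]+st['tcp_pos']
    if z is None: return o+d*c['depth'][int(v),int(u)]
    return o+d*(z-o[2])/d[2]
E
python3 - <<'E'
from h import *
st=env.state();c=env.camera('wrist')
s=[.667,.0611,.233]
for n,u,v,z in [('near right',380,151,.022),('far right',373,315,.022),('far left',618,316,.022),('fence inner top R',400,330,.02),('fence inner top L',630,330,.02),('box corner',207,291,None),('boxlow',240,385,None),('box top corner',130,315,None)]:
    p=wpt(c,st,u,v,z); print(n,p.round(4),'rel',rel(p,s).round(4),'wrt tcp',(rel(p,s)-rel(st['tcp_pos'],s)).round(4))
E
```

```text
near right [ 0.6004 -0.1772  0.022 ] rel [-0.1198 -0.2165] wrt tcp [-0.0565  0.0356]
far right [ 0.6974 -0.1542  0.022 ] rel [-0.0201 -0.2165] wrt tcp [0.0432 0.0356]
far left [ 0.6627 -0.0057  0.022 ] rel [-0.0197 -0.064 ] wrt tcp [0.0436 0.1881]
fence inner top R [ 0.7044 -0.1342  0.02  ] rel [-0.0088 -0.1987] wrt tcp [0.0545 0.0534]
fence inner top L [0.6705 0.0076 0.02  ] rel [-0.009  -0.0528] wrt tcp [0.0543 0.1993]
box corner [ 7.161e-01 -2.612e-01 -5.000e-04] rel [-0.0267 -0.3249] wrt tcp [ 0.0366 -0.0728]
boxlow [ 0.6609 -0.2189  0.167 ] rel [-0.0706 -0.271 ] wrt tcp [-0.0073 -0.0189]
box top corner [ 0.7436 -0.308   0.0031] rel [-0.0107 -0.3768] wrt tcp [ 0.0526 -0.1247]
```

```bash
python3 -m creep '[{"tx":-0.007,"ty":-0.001,"tz":-0.02,"wx":0,"wy":0,"wz":0,"jaw":0},{"tx":0,"ty":0,"tz":-0.03,"wx":0,"wy":0,"wz":0,"jaw":0},{"tx":0,"ty":0,"tz":-0.03,"wx":0,"wy":0,"wz":0,"jaw":0},{"tx":0,"ty":0,"tz":-0.02,"wx":0,"wy":0,"wz":0,"jaw":0},{"tx":0,"ty":0,"tz":-0.007,"wx":0,"wy":0,"wz":0,"jaw":0},{"tx":0,"ty":0,"tz":0,"wx":0,"wy":0,"wz":0,"jaw":0}]'
python3 - <<'E'
from h import *
c=env.camera('wrist');save(c,'w6')
st=env.state();print(st['tcp_pos'],st['contact_force'],rel(st['tcp_pos'],[.667,.0611,.233]))
E
```

```text
time: 8.15
tcp_pos: [0.6562, -0.1998, 0.0184]
eef_rot: [0.365, -3.118, -0.002]
contact_force: [-0.0, -0.1, -0.1]
width: 0.0001
[ 0.65735766 -0.2002821   0.0199372 ] [ 0.46606471 -1.08643676  0.24279694] [-0.06973425 -0.25209267]
```

View pics/w6.png

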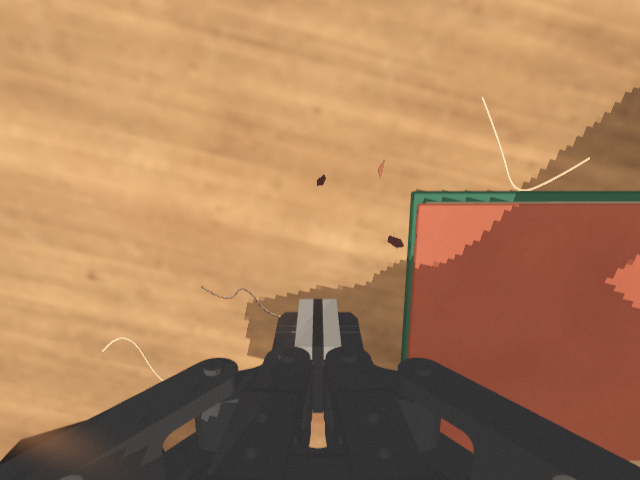

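```bash
python3 -m creep '[{"tx":-0.0023,"ty":0.0097,"tz":-0.002,"wx":0,"wy":0,"wz":0,"jaw":0},{"tx":-0.0023,"ty":0.0097,"tz":0,"wx":0,"wy":0,"wz":0,"jaw":0},{"tx":-0.0023,"ty":0.0097,"tz":0,"wx":0,"wy":0,"wz":0,"jaw":0},{"tx":-0.0023,"ty":0.0097,"tz":0,"wx":0,"wy":0,"wz":0,"jaw":0},{"tx":-0.0023,"ty":0.0097,"tz":0,"wx":0,"wy":0,"wz":0,"jaw":0},{"tx":-0.0023,"ty":0.0097,"tz":0,"wx":0,"wy":0,"wz":0,"jaw":0},{"tx":-0.0023,"ty":0.0097,"tz":0,"wx":0,"wy":0,"wz":0,"jaw":0},{"tx":0,"ty":0,"tz":0,"wx":0,"wy":0,"wz":0,"jaw":0}]'
python3 - <<'E'
from h import *
st=env.state();print(st['tcp_pos'],st['contact_force'],rel(st['tcp_pos'],[.667,.0611,.233]))
S={'top':[.66809,.06113,.2328],'scene':[.66335,.06105,.2331]}
for n in('top','scene'):
    c=env.camera(n); save(c,n+'7')
    p,w,h,a,mb=fitbook(c); s=S[n];print(n,p,w,h,mb.sum(),'rel',rel(p,s),(a-(s[2]+np.pi/2)+np.pi/2)%np.pi-np.pi/2)
save(env.camera('wrist'),'w7')
E
```

```text
time: 9.0
tcp_pos: [0.6418, -0.1313, 0.0183]
eef_rot: [-0.367, 3.119, -0.0]
contact_force: [1.8, -2.9, 2.0]
width: 0.0
[ 0.64184659 -0.13132989  0.01826898] [ 1.83367116 -2.85542683  1.9775972 ] [-0.06890529 -0.18142221]
top [ 0.62381378 -0.04547234] 100.01543426513672 149.56185913085938 3480 rel [-0.0676753  -0.09351201] -0.0034799256442115123
scene [ 0.62097034 -0.04548698] 99.84183502197266 150.8294219970703 3369 rel [-0.06584299 -0.09386621] -0.0041538833955296894
```

View pics/w7.png

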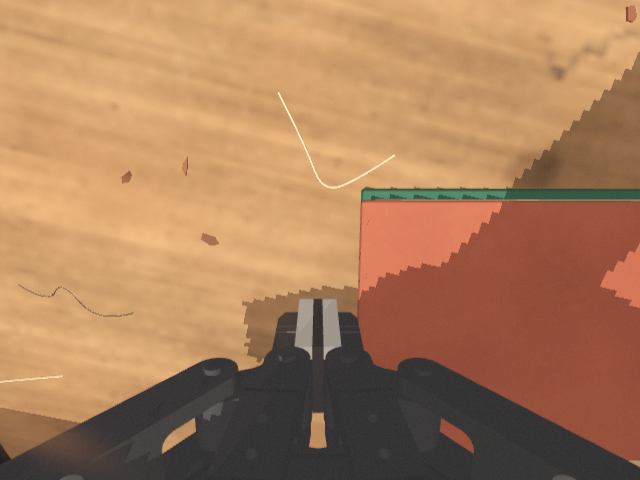

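View pics/top7.png

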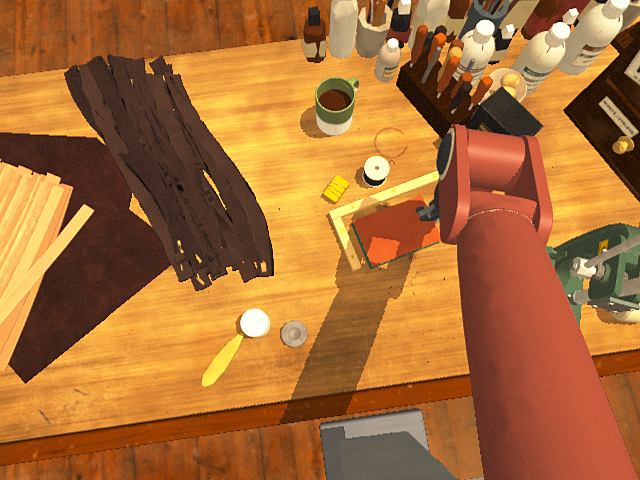

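The book is still square (-0.004 rad), with about 17 mm left to the short fence. I'll push on slowly and watch the force.

```bash
python3 -m creep '[{"tx":-0.0012,"ty":0.0049,"tz":0,"wx":0,"wy":0,"wz":0,"jaw":0},{"tx":-0.0012,"ty":0.0049,"tz":0,"wx":0,"wy":0,"wz":0,"jaw":0},{"tx":-0.0009,"ty":0.0039,"tz":0,"wx":0,"wy":0,"wz":0,"jaw":0},{"tx":0,"ty":0,"tz":0,"wx":0,"wy":0,"wz":0,"jaw":0}]'
python3 -m creep '[{"tx":-0.0005,"ty":0.002,"tz":0,"wx":0,"wy":0,"wz":0,"jaw":0},{"tx":0,"ty":0,"tz":0,"wx":0,"wy":0,"wz":0,"jaw":0}]'
python3 -m creep '[{"tx":-0.0002,"ty":0.001,"tz":0,"wx":0,"wy":0,"wz":0,"jaw":0},{"tx":0,"ty":0,"tz":0,"wx":0,"wy":0,"wz":0,"jaw":0}]'
python3 - <<'E'
from h import *
st=env.state();print(rel(st['tcp_pos'],[.667,.0611,.233]))
S={'top':[.66809,.06113,.2328],'scene':[.66335,.06105,.2331]}
for n in('top','scene'):
    c=env.camera(n)
    p,w,h,a,mb=fitbook(c); s=S[n];print(n,p,w,h,mb.sum(),'rel',rel(p,s),(a-(s[2]+np.pi/2)+np.pi/2)%np.pi-np.pi/2)
E
```

```text
time: 9.55
tcp_pos: [0.6374, -0.1178, 0.0167]
eef_rot: [0.366, -3.119, -0.002]
contact_force: [-0.1, -0.2, -0.4]
width: 0.0004
time: 9.75
tcp_pos: [0.637, -0.1162, 0.0167]
eef_rot: [0.365, -3.119, -0.002]
contact_force: [-0.2, 0.3, 0.6]
width: -0.0002
time: 9.95
tcp_pos: [0.6371, -0.1158, 0.017]
eef_rot: [0.365, -3.12, -0.0]
contact_force: [-0.6, -1.9, -0.5]
width: 0.0003
[-0.06994409 -0.1651644 ]
top [ 0.62008929 -0.02928   ] 99.90690612792969 149.1472625732422 3464 rel [-0.0675637  -0.07689722] -0.004835890757982408
scene [ 0.61709259 -0.0283026 ] 99.92768859863281 148.03750610351562 3291 rel [-0.06564636 -0.07625084] -0.007470168098193675
```

The end is home at y ≈ -0.0765. I'll back off, lift, go round to the near side, open the jaws and push the last 17 mm in +x.

```bash
python3 -m creep '[{"tx":0.0023,"ty":-0.0097,"tz":0,"wx":0,"wy":0,"wz":0,"jaw":0},{"tx":0.0035,"ty":-0.0146,"tz":0,"wx":0,"wy":0,"wz":0,"jaw":0},{"tx":0,"ty":0,"tz":0.03,"wx":0,"wy":0,"wz":0,"jaw":0},{"tx":0,"ty":0,"tz":0.04,"wx":0,"wy":0,"wz":0,"jaw":0},{"tx":-0.02,"ty":0.01,"tz":0.035,"wx":0,"wy":0,"wz":0,"jaw":0},{"tx":-0.04,"ty":0.02,"tz":0,"wx":0,"wy":0,"wz":0,"jaw":0.5},{"tx":-0.045,"ty":0.022,"tz":0,"wx":0,"wy":0,"wz":0,"jaw":1},{"tx":-0.045,"ty":0.02,"tz":0,"wx":0,"wy":0,"wz":0,"jaw":1}]'
python3 -m creep '[{"tx":0,"ty":0,"tz":0,"wx":0,"wy":0,"wz":0,"jaw":1},{"tx":0,"ty":0,"tz":0,"wx":0,"wy":0,"wz":0,"jaw":1}]'
python3 - <<'E'
from h import *
st=env.state();print(st['tcp_pos'],st['width'],rel(st['tcp_pos'],[.667,.0611,.233]))
S={'top':[.66809,.06113,.2328],'scene':[.66335,.06105,.2331]}
for n in('top','scene'):
    c=env.camera(n)
    p,w,h,a,mb=fitbook(c); s=S[n];print(n,p,w,h,mb.sum(),'rel',rel(p,s),(a-(s[2]+np.pi/2)+np.pi/2)%np.pi-np.pi/2)
save(env.camera('wrist'),'w8')
E
```

```text
time: 10.85
tcp_pos: [0.4925, -0.0686, 0.123]
eef_rot: [-0.364, 3.119, -0.001]
contact_force: [-0.1, 0.2, 1.1]
width: 0.043
time: 11.05
tcp_pos: [0.4928, -0.0686, 0.1224]
eef_rot: [-0.365, 3.119, -0.001]
contact_force: [1.7, -0.4, 0.8]
width: 0.0722
[ 0.4927552  -0.06856662  0.12244407] 0.07220747148620953 [-0.19947607 -0.08593009]
top [ 0.62010937 -0.02934327] 99.91739654541016 149.62966918945312 3682 rel [-0.06755876 -0.07696342] -0.004835641086629927
scene [ 0.59772748 -0.05515357] 49.768672943115234 96.88700866699219 1048 rel [-0.09069018 -0.09790238] -0.0029461897754492483
```

View pics/w8.png

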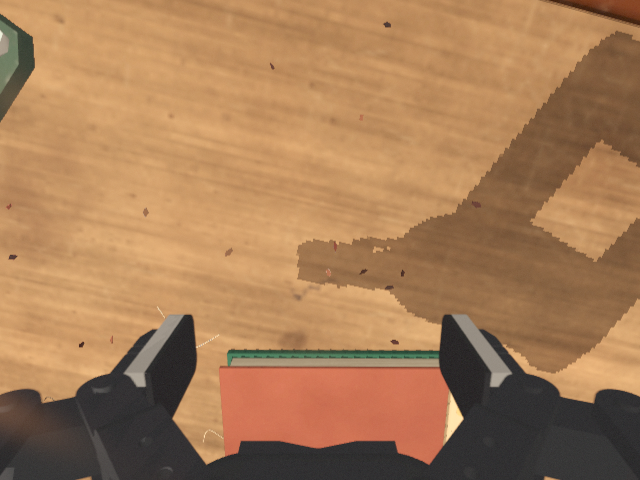

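The wrist view shows the book's near edge level at row ~360, centred between the fingers, with the short fence's tip at column ~452. Down, then push.

```bash
python3 -m creep '[{"tx":0,"ty":0,"tz":-0.03,"wx":0,"wy":0,"wz":0,"jaw":1},{"tx":0,"ty":0,"tz":-0.04,"wx":0,"wy":0,"wz":0,"jaw":1},{"tx":0,"ty":0,"tz":-0.03,"wx":0,"wy":0,"wz":0,"jaw":1},{"tx":0,"ty":0,"tz":-0.012,"wx":0,"wy":0,"wz":0,"jaw":1},{"tx":0,"ty":0,"tz":-0.003,"wx":0,"wy":0,"wz":0,"jaw":1},{"tx":0.0146,"ty":0.0035,"tz":0,"wx":0,"wy":0,"wz":0,"jaw":1},{"tx":0.0195,"ty":0.0046,"tz":0,"wx":0,"wy":0,"wz":0,"jaw":1},{"tx":0,"ty":0,"tz":0,"wx":0,"wy":0,"wz":0,"jaw":1}]'
python3 -m creep '[{"tx":0.0146,"ty":0.0035,"tz":0,"wx":0,"wy":0,"wz":0,"jaw":1},{"tx":0.0097,"ty":0.0023,"tz":0,"wx":0,"wy":0,"wz":0,"jaw":1},{"tx":0.0078,"ty":0.0018,"tz":0,"wx":0,"wy":0,"wz":0,"jaw":1},{"tx":0.0078,"ty":0.0018,"tz":0,"wx":0,"wy":0,"wz":0,"jaw":1},{"tx":0.0058,"ty":0.0014,"tz":0,"wx":0,"wy":0,"wz":0,"jaw":1},{"tx":0,"ty":0,"tz":0,"wx":0,"wy":0,"wz":0,"jaw":1}]'
python3 - <<'E'
from h import *
st=env.state();print(st['tcp_pos'],st['contact_force'],rel(st['tcp_pos'],[.667,.0611,.233]))
S={'top':[.66809,.06113,.2328],'scene':[.66335,.06105,.2331]}
for n in('top','scene'):
    c=env.camera(n);save(c,n+'9')
    p,w,h,a,mb=fitbook(c); s=S[n];print(n,p,w,h,mb.sum(),'rel',rel(p,s),(a-(s[2]+np.pi/2)+np.pi/2)%np.pi-np.pi/2)
E
```

```text
time: 12.0
tcp_pos: [0.5316, -0.0608, 0.0102]
eef_rot: [-0.366, 3.114, -0.003]
contact_force: [0.8, -0.3, -0.1]
width: 0.0852
time: 12.6
tcp_pos: [0.5738, -0.0492, 0.0075]
eef_rot: [-0.365, 3.119, -0.0]
contact_force: [0.1, 0.3, -0.7]
width: 0.0855
[ 0.5737975  -0.04921646  0.00745318] [ 0.10967145  0.28887188 -0.65068811] [-0.11615579 -0.08581528]
top [ 0.62615649 -0.00276455] 99.15362548828125 100.98280334472656 1808 rel [-0.05554297 -0.05249676] 0.003348602483076668
scene [0.61792444 0.02366644] 47.76759338378906 99.5728759765625 373 rel [-0.05283244 -0.02587946] 1.564126188932919
```

```bash
python3 -m creep '[{"tx":0.0019,"ty":0.0005,"tz":0,"wx":0,"wy":0,"wz":0,"jaw":1},{"tx":0.0015,"ty":0.0003,"tz":0,"wx":0,"wy":0,"wz":0,"jaw":1},{"tx":0,"ty":0,"tz":0,"wx":0,"wy":0,"wz":0,"jaw":1}]'
python3 -m creep '[{"tx":0.001,"ty":0.0002,"tz":0,"wx":0,"wy":0,"wz":0,"jaw":1},{"tx":0,"ty":0,"tz":0,"wx":0,"wy":0,"wz":0,"jaw":1}]'
python3 -m creep '[{"tx":0.001,"ty":0.0002,"tz":0,"wx":0,"wy":0,"wz":0,"jaw":1},{"tx":0,"ty":0,"tz":0,"wx":0,"wy":0,"wz":0,"jaw":1}]'
```

```text
time: 13.0
tcp_pos: [0.5762, -0.0484, 0.007]
eef_rot: [0.365, -3.12, -0.0]
contact_force: [-1.7, -0.5, 0.7]
width: 0.0857
time: 13.2
tcp_pos: [0.5774, -0.0482, 0.0071]
eef_rot: [0.365, -3.12, -0.0]
contact_force: [-1.4, 0.3, -0.9]
width: 0.0854
time: 13.4
tcp_pos: [0.5785, -0.0481, 0.0072]
eef_rot: [-0.365, 3.12, 0.0]
contact_force: [-0.6, 0.5, 0.3]
width: 0.0856
```

```bash
python3 -m creep '[{"tx":0.001,"ty":0.0002,"tz":0,"wx":0,"wy":0,"wz":0,"jaw":1},{"tx":0,"ty":0,"tz":0,"wx":0,"wy":0,"wz":0,"jaw":1}]'
python3 - <<'E'
from h import *
st=env.state();print(st['tcp_pos'],st['contact_force'],rel(st['tcp_pos'],[.667,.0611,.233]))
c=env.camera('top');p,w,h,a,mb=fitbook(c); s=[.66809,.06113,.2328];print(p,w,h,mb.sum(),'rel',rel(p,s))
cv2.imwrite('pics/z10.png',cv2.resize(c['frame'][150:290,310:490,::-1],None,fx=4,fy=4,interpolation=cv2.INTER_NEAREST))
E
```

```text
time: 13.6
tcp_pos: [0.5796, -0.0479, 0.0073]
eef_rot: [-0.365, 3.12, 0.0]
contact_force: [-0.8, -0.6, -1.4]
width: 0.0852
[ 0.57959734 -0.0478598   0.00728706] [-0.80977807 -0.59696821 -1.41671886] [-0.11019942 -0.08583444]
[ 0.63113733 -0.00068412] 98.15582275390625 98.54440307617188 1736 rel [-0.05021654 -0.05162155]
```

View pics/z10.png

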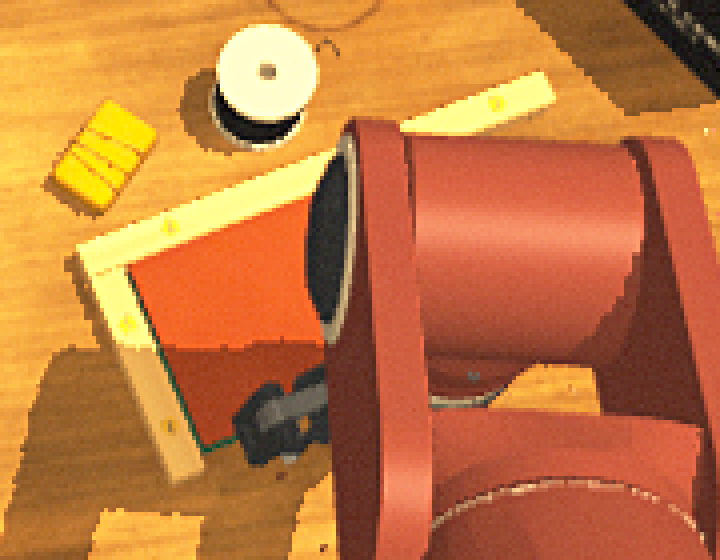

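The book looks flush with the long fence. I'll nudge 1–2 mm more to feel the stop.

```bash
python3 -m creep '[{"tx":0.001,"ty":0.0002,"tz":0,"wx":0,"wy":0,"wz":0,"jaw":1},{"tx":0,"ty":0,"tz":0,"wx":0,"wy":0,"wz":0,"jaw":1}]'
python3 -m creep '[{"tx":0.001,"ty":0.0002,"tz":0,"wx":0,"wy":0,"wz":0,"jaw":1},{"tx":0,"ty":0,"tz":0,"wx":0,"wy":0,"wz":0,"jaw":1}]'
```

```text
time: 13.85
tcp_pos: [0.58, -0.0478, 0.0073]
eef_rot: [0.365, -3.119, 0.0]
contact_force: [-3.0, -0.4, 1.0]
width: 0.0857
time: 14.05
tcp_pos: [0.5801, -0.0478, 0.0072]
eef_rot: [0.365, -3.116, 0.0]
contact_force: [-8.1, -1.4, 5.3]
width: 0.0853
```

The force rose to 8 N and the TCP stopped advancing, so the book is against the long fence. I'll back straight off, lift and check.

```bash
python3 -m creep '[{"tx":-0.0049,"ty":-0.0012,"tz":0,"wx":0,"wy":0,"wz":0,"jaw":1},{"tx":-0.0146,"ty":-0.0035,"tz":0,"wx":0,"wy":0,"wz":0,"jaw":1},{"tx":-0.02,"ty":-0.005,"tz":0.01,"wx":0,"wy":0,"wz":0,"jaw":1},{"tx":-0.02,"ty":-0.005,"tz":0.04,"wx":0,"wy":0,"wz":0,"jaw":1},{"tx":-0.03,"ty":-0.01,"tz":0.04,"wx":0,"wy":0,"wz":0,"jaw":1},{"tx":-0.03,"ty":-0.03,"tz":0.02,"wx":0,"wy":0,"wz":0,"jaw":1},{"tx":-0.02,"ty":-0.03,"tz":0,"wx":0,"wy":0,"wz":0,"jaw":1},{"tx":0,"ty":0,"tz":0,"wx":0,"wy":0,"wz":0,"jaw":1}]'
python3 - <<'E'
from h import *
c=env.camera('top');save(c,'top11');p,w,h,a,mb=fitbook(c)
b,m,_=fitstop(c);print('stop refit',b.x)
for s in ([.66809,.06113,.2328],b.x): print(w,h,'rel',rel(p,s),(a-(s[2]+np.pi/2)+np.pi/2)%np.pi-np.pi/2)
cv2.imwrite('pics/z11.png',cv2.resize(c['frame'][150:290,310:490,::-1],None,fx=4,fy=4,interpolation=cv2.INTER_NEAREST))
for n in ['wax_pot','dome_anvil','bone_folder','spool_black','beeswax']:
    r=env.boxes_of(n,c)[:1]; print(n,r and (r[0]['p'],np.round(r[0]['xy'])))
E
```

```text
time: 14.85
tcp_pos: [0.4422, -0.1346, 0.1183]
eef_rot: [-0.358, 3.117, -0.005]
contact_force: [0.3, 0.4, 0.1]
width: 0.0854
stop refit [0.66830164 0.06118528 0.23278977]
99.34303283691406 149.85276794433594 rel [-0.05036335 -0.07709076] -0.0027228721700862657
99.34303283691406 149.85276794433594 rel [-0.05058125 -0.07709624] -0.0027126443211962226
wax_pot (0.82, array([251., 327.]))
dome_anvil (0.83, array([294., 336.]))
bone_folder (0.75, array([221., 364.]))
spool_black (0.91, array([372., 171.]))
beeswax (0.76, array([333., 190.]))
```

View pics/z11.png

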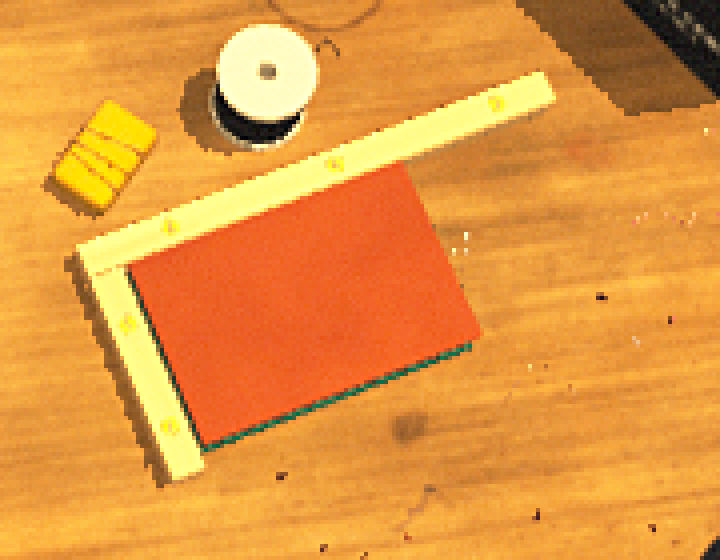

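The book sits flush in the corner at (-0.0505, -0.0771), square to 0.003 rad, and the bystanders are where they started. Handing in.

```bash
python3 -c "
from h import *
print(env.state()['qd'].round(3)); print(env.sign_off())"
```

```text
[ 0.001  0.001 -0.001 -0.004  0.001 -0.   ]
the job is handed in; nothing more can be done
None
```

The pattern book is in the corner stop, square and within tolerance on both fences. I handed the job in at about 15 s of the 45 s allowed; `sign_off` reports no verdict.

**Pushes:** I squared the book with the two open fingertips on its near long side. Then I slid it to the short fence with the shut fingers on its right-hand end. Last, I pushed it onto the long fence with the open fingertips until the force rose to about 8 N and the hand stopped advancing.

**Last checks (top camera only, hand clear):**

| Check | Measured | Allowed |
|---|---|---|
| Middle to long fence (x in the stop frame) | -0.0505 m | -0.055 to -0.045 m |
| Middle to short fence (y in the stop frame) | -0.077 m | -0.0815 to -0.070 m |
| Square to the stop | 0.003 rad | below 0.05 rad |

- **Short fence:** the book stands about 1 mm off it. I felt no clear contact there, so that figure rests on the camera alone.
- **Bystanders:** all five were found within about 4 px of where they started. That is the scatter of the detector, and the fingers never came near any of them.
- **Camera disagreement:** the two fixed cameras placed the book and stop about 3–5 mm apart in world x. Measured relative to the stop, they agreed to about 2 mm whenever both saw the whole book. The arm blocked the scene camera's view near the end, and I did not repeat that check after the last push.

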